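# Refit the base tray of a laboratory water bath

### The arm

A 6-joint arm with a two-finger parallel gripper is mounted at the origin on the work surface. World frame = base frame: x ahead of the robot, y to its left, z up, the work surface at z = 0. Lengths are in m, angles in degrees, forces in N, time in s.
With the tool pointing down it reaches from about 0.275 to 0.75 m from the base axis. Payload 10.2 kg.
Tool frame: the origin (TCP) lies at the centre of the arm's flange, where the gripper is bolted on; the fingertips stand 166 mm ahead of it and the grasp point (between the pads) lies 147 mm ahead of it; z points along the fingers, y is the line along which they close (so a half turn about z gives the same grasp; the last joint's range is limited). The gripper opens to 88 mm and grips with 3 to 60 N. Pads are 18 mm wide; open, the fingers measure 123 mm over their backs; the gripper's body (75 mm by 187 mm) begins 45 mm behind the grasp point.
Start: joints at [-87.514, 17.928, 85.812, -0, 76.261, -12.8], TCP at [0.138, -0.506, 0.405] pointing down, gripper open.
Joint ranges: [-168.41, 168.41], [-55.51, 124.54], [10.69, 146.95], [-70.63, 250.63], [1, 178], [-165.06, 165.06]. Speed limits (degrees/s): [136.94, 136.94, 172.46, 180, 180, 180].

### API

Orientations are given as [roll, pitch, yaw] about the fixed x, y, z axes, in that order (R = Rz(yaw) Ry(pitch) Rx(roll)).
In Python, from bench import status, grab_frame, r gives the robot as it stands. The module is installed in compiled form; this text tells all that it offers.
- The arm moves only by the shell command python3 -m jog 'ROWS' [FORCE]. ROWS is JSON, a list of rows, each a list of 3 entries, a list of its own where there are three numbers: the finger opening in mm, from 0 to 88.1, then the shift along the tool's x, y, z in units of 60 mm (1.0 is 60 mm), then the turn, a rotation vector about the tool's x, y, z in units of 6 degrees (1.0 is 6 degrees). A call has 1 to 5 rows; each row is the pose to reach, as a shift and turn from the pose commanded when the call began, along the tool's axes at that moment; what a row does not reach only later rows make up. A row lasts 1/8 s, in which the tool goes at most 62.5 mm and 10.7 degrees, less where a joint would pass 70% of its speed; a pose out of reach is approached as far as the arm can. A call with a gripper value outside its range is refused whole. The fingers move at their own pace and stop on an object; FORCE is the grip in N (left out, the last holds). Time passes only in rows, so rows that repeat a pose let the fingers close. It gives the time, the measured TCP pose, the force, the opening and the grip force at its end, in the units of the state.
- status.get_state(): the state, without advancing time (a new reading comes with each control period).
- grab_frame(name): name is "scene" or "top" or "wrist"; returns a dict with "color" (400x640x3 uint8, blue, green, red), "depth" (400x640 float32, m along the optical axis (not along the pixel's ray), 0 where there is no reading), "fx", "fy", "cx", "cy" (pixels), "rvec" (rotation vector, rad) and "tvec" (3), from world to camera coordinates, as OpenCV has them. Camera axes: x right, y down, z forward; pixel columns grow to the right and rows downward; lengths in m; the calibration is good to about 2 mm. A picture is of the moment at which its call begins.
- r.hand_in(): hands the job in; it is judged then, once.
The state is a dict: "time_s": time; "q": joint angles; "dq": joint speeds; "joint_efforts": joint torques, N m; "eef_pos": TCP position; "orientation": TCP orientation; "force": force on the tool from outside, world axes, zero at the start; "torque": the same for the moment, N m; "width": opening from 0.0 (shut) to 1.0 (fully open); "grasp_force": force on a finger pad.
Only numpy, scipy, OpenCV 4.12 (cv2) and the standard library are available. Lean on these libraries where they do the work, as an engineer would, in place of code of your own. Each camera call takes 0.05 s, during which the arm holds its last target. There are 200 camera calls.

### The job

The water bath has been drained and cleaned: put its slotted base tray back in. The tray is longer than the opening, so hold it by its handle, tilt it, work one end under the in-turned rim and swing the other end in after it, then set it down flat on the two support ledges inside and let go. Feel for the ledges and do it gently: no forcing the tray against the bath, no dropping it, and do not shift the bottle, beaker, dishes or tube rack standing around.

Things in the scene. Friction and masses are not known exactly. Their poses are not given: they have to be found in the camera images.
- bath: The drained water bath, an open white box 236 (x) x 186 (y) x 150 mm high, fixed on the bench, with its ledges. Origin on the bench under the centre of the opening; x along its length, y across, z up. Both ends are alike inside: tank 176 (x) x 124 (y) mm with upright walls, floor 115 mm below the rim's top.
- bath_rim (a point): Centre of the bath's opening, level with the top of its steel rim, 150 mm above the bench; axes as the bath's. The opening is 150 (x) x 114 (y) mm. The rim is a 4 mm thick plate turned inwards: the tank below is wider, so the rim overhangs it 13 mm at each end (-x, +x) and 5 mm at each side.
- bath_ledges (a point): Middle of the height range of the support ledges: tank centre, 77 mm below the rim's top; axes as the bath's. A rigid level ledge 14 mm wide (x), 100 mm long (y) stands on each end wall (-x, +x). Both are at the same height, which is adjustable and NOT measured: tops anywhere from 62 to 92 mm below the rim's top. Feel for them.
- tray_grip (a point): Centre of the grip bar of the base tray's handle, 138 mm above the underside of the tray's plate, over its middle; axes as the tray's. The bar is black, 70 mm long (x), 14 mm wide (y), 24 mm tall (z); the handle is open below it, with two 7 mm upright rods at x = -31 and +31 mm.
- tray_plate (a point): Centre of the tray's plate, 2 mm above its underside and 136 mm below the grip point; axes as the tray's. A slotted flat steel plate 170 (x) x 104 (y) x 4 (z) mm with square edges; either end may go first.
- tray: The whole base tray, plate and handle, 0.3 to 0.55 kg; it starts flat on the bench, handle up. Origin at the centre of the plate's underside; x along its length, y across, z up.
- rack: Bystander: white test tube rack 70 x 130 mm, 90 mm tall with its tubes.
- reagent: Bystander: amber bottle, 64 mm across, 150 mm tall.
- beaker: Bystander: glass beaker, 72 mm across, 95 mm tall.
- dishes: Bystander: two stacked Petri dishes, 92 mm across, 32 mm tall.

How it is judged (in metres and radians):
On the way:
1. the tray is tilted through the opening, its middle below the rim (angle between tray_plate's own z axis and vertical above 0.15 rad and z of tray_plate in the frame of bath_rim below 0 m and horizontal distance between tray_plate and bath_rim below 0.05 m), for 0.1 s.
At the end, for the whole second after the job is handed in: The tray lies flat (within 2 degrees) and at rest on both ledges inside the tank, both its ends under the rim (centred lengthwise within 7 mm, sideways within 14 mm), released (angle between tray_plate's own z axis and vertical below 0.035 rad and z of tray_plate in the frame of bath_rim between -0.094 and -0.057 m and x of tray_plate in the frame of bath_rim between -0.007 and 0.007 m and y of tray_plate in the frame of bath_rim between -0.014 and 0.014 m and contact force between tray and bath above 1 N and contact force between the fingers and tray below 0.1 N and linear speed of tray below 0.02 m/s); the robot touches nothing.
It fails at once if the tray is forced against the bath with more than 30 N (contact force between tray and bath above 30 N).
It fails at once if the tray is dropped or slammed inside the bath: its plate below the rim and moving faster than 0.2 m/s (a free fall of 2 mm) (linear speed of tray above 0.2 m/s and horizontal distance between tray_plate and bath_rim below 0.06 m and z of tray_plate in the frame of bath_rim below -0.02 m).
It fails at once if a bystander is shifted by more than 20 mm (distance of any of rack, reagent, beaker, dishes from where it was at the start of the episode above 0.02 m).
It also fails if it takes over 67 s, if anything falls off the work surface, if the arm or the gripper's body presses on something with over 40 N, if the wrist force passes 120 N, or if a joint passes its speed limit or range.

## Working session

There is one attempt and no reset: what is moved stays moved. The work goes in short steps, Python scripts to look and compute and a shell command to move; the robot and the scene stay as the last step left them, time stands still between calls to the robot, and variables do not carry over. Pictures are saved under pics/ and viewed, at most 10 in all, crops included, and the job is handed in when it is done.

```bash
mkdir -p pics; cat > h.py <<'E'
import numpy as np, cv2
from bench import status, grab_frame, r
def cam(f):
    R=cv2.Rodrigues(np.array(f["rvec"],float))[0]; return R,np.array(f["tvec"],float).ravel()
def cloud(f):
    R,t=cam(f); d=f["depth"]; v,u=np.indices(d.shape)
    P=np.stack([(u-f["cx"])/f["fx"]*d,(v-f["cy"])/f["fy"]*d,d],-1)
    return (P-t)@R
def ray(f,u,v,z):
    R,t=cam(f); c=-R.T@t; d=R.T@np.array([(u-f["cx"])/f["fx"],(v-f["cy"])/f["fy"],1.]); return c+d*(z-c[2])/d[2]
E
python3 - <<'E'
from h import *
s=status.get_state(); print({k:np.round(v,3).tolist() for k,v in s.items()})
for n in ["scene","top"]:
    f=grab_frame(n); cv2.imwrite(f"pics/{n}0.png",f["color"]); np.savez(f"{n}0.npz",**f); R,t=cam(f); print(n,-R.T@t,R[2])
E
```

```text
{'time_s': 0.0, 'q': [-87.514, 17.96, 85.855, -0.001, 76.26, -12.798], 'dq': [-0.013, 0.038, -0.014, 0.027, -0.021, -0.012], 'joint_efforts': [0.0, -40.22, -25.227, 0.07, 0.035, -0.0], 'eef_pos': [0.138, -0.506, 0.404], 'orientation': [-179.926, -0.016, 15.284], 'force': [-0.669, 0.693, -0.047], 'torque': [-0.052, 0.033, -0.014], 'grasp_force': 0.0, 'width': 0.998}
scene [1.13244022 0.17635706 0.92362923] [-0.50086842 -0.1875026  -0.84496959]
top [ 0.43432546 -0.00645998  1.12527127] [ 0.19551243 -0.00600189 -0.98068286]
```

View pics/top0.png

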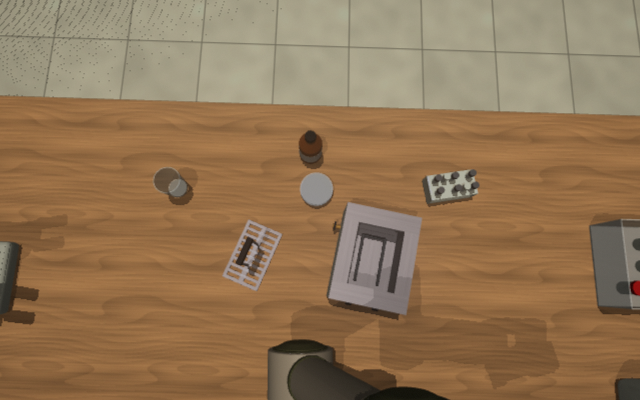

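View pics/scene0.png

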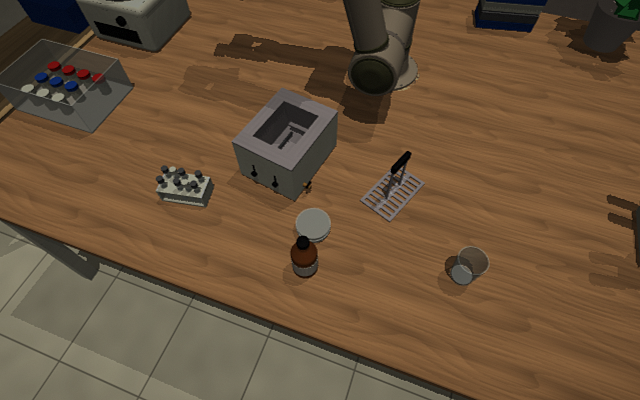

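The top view shows the tray near (252,256) with its black handle at (246,250), and the bath centred near (376,260). The dishes are at (316,190), the bottle at (311,148), the beaker at (170,182) and the rack at (452,186).

```bash
python3 - <<'E'
from h import *
for n in ["top","scene"]:
    f=dict(np.load(n+"0.npz")); P=cloud(f); ok=f["depth"]>0
    Z=P[...,2]
    def box(m,name):
        c=P[m][:,:2].astype(np.float32); (cx,cy),(w,h),a=cv2.minAreaRect(c*1000); print(n,name,m.sum(),round(cx),round(cy),round(w),round(h),round(a,1),'meanz',P[m][:,2].mean().round(4),'med',np.median(c,0))
    # bath rim
    m=ok&(np.abs(Z-.15)<.008); k,l,s,c=cv2.connectedComponentsWithStats(m.astype(np.uint8))
    i=1+np.argmax(s[1:,4]); box(l==i,'bathtop'); print(s[i])
    hsv=cv2.cvtColor(f["color"],cv2.COLOR_BGR2HSV)
    x0,y0,x1,y1=(215,215,290,295) if n=="top" else (355,145,430,225)
    w=np.zeros_like(m); w[y0:y1,x0:x1]=1
    tm=w&(hsv[...,1]<70)&(hsv[...,2]>110)&(Z<.02); box(tm,'plate')
    u=np.argwhere(tm); ctr=cv2.minAreaRect(u[:,::-1].astype(np.float32)); print('plate px',ctr, ray(f,*ctr[0],.004)); b=cv2.boxPoints(ctr); print(np.array([ray(f,*q,.004)[:2] for q in b]).round(3).tolist())
    hm=w&ok&(Z>.11)&(Z<.17); box(hm,'handle')
    dm=w&(hsv[...,2]<50); 
    u=np.argwhere(dm); r_=cv2.minAreaRect(u[:,::-1].astype(np.float32)); print('dark',r_)
E
```

```text
top bathtop 4703 497 -163 187 237 79.6 meanz 0.1498 med [ 0.49045718 -0.16297916]
[ 329  202   94  113 4703]
top plate 1348 502 156 106 170 68.3 meanz 0.0036 med [0.5012697 0.1539374]
plate px ((251.97607421875, 254.6642303466797), (37.79914855957031, 62.876983642578125), 24.227745056152344) [0.50145277 0.15628992 0.004     ]
[[0.443, 0.235], [0.602, 0.174], [0.562, 0.076], [0.404, 0.139]]
top handle 207 503 155 14 69 68.2 meanz 0.1475 med [0.50321037 0.15368846]
dark ((246.0753173828125, 252.03424072265625), (1.6552116870880127, 26.814430236816406), 24.443954467773438)
scene bathtop 3066 495 -162 190 240 79.7 meanz 0.1492 med [ 0.51582694 -0.15482733]
[ 232   88  106   84 3066]
scene plate 747 499 155 106 171 68.5 meanz 0.0031 med [0.5132822  0.16126795]
plate px ((392.2254638671875, 190.75120544433594), (36.678855895996094, 55.64348602294922), 42.184444427490234) [0.50087326 0.15524288 0.004     ]
[[0.559, 0.077], [0.381, 0.14], [0.442, 0.235], [0.608, 0.169]]
scene handle 211 502 157 14 71 66.9 meanz 0.143 med [0.5079178  0.15641738]
dark ((396.3024597167969, 185.18304443359375), (30.439918518066406, 69.13328552246094), 38.08877182006836)
```

```bash
cat >> h.py <<'E'
BC=np.array([.4965,-.163,.15]); BY=np.radians(-10.4)
BR=np.array([[np.cos(BY),-np.sin(BY),0],[np.sin(BY),np.cos(BY),0],[0,0,1]])
E
python3 - <<'E'
from h import *
for n in ["top","scene"]:
    f=dict(np.load(n+"0.npz")); P=cloud(f); B=(P-BC)@BR*1000
    for y0 in (-40,-15,0,15,40):
        m=(f["depth"]>0)&(abs(B[...,1]-y0)<4)&(abs(B[...,0])<95)
        b=B[m]; b=b[np.argsort(b[:,0])]; print(n,y0,' '.join(f"{p[0]:.0f}:{p[2]:.0f}" for p in b[::max(1,len(b)//45)]))
    m=(f["depth"]>0)&(abs(B[...,0])<80)&(abs(B[...,1])<62)
    hi=(f["depth"]>0)&(abs(B[...,2])<4)
    for ax,o in((0,1),(1,0)):
        q=B[hi&(abs(B[...,o])<35)][:,ax]; print('opening',ax,q[q<0].max(),q[q>0].min(),'outer',q.min(),q.max())
E
```

```text
top -40 -95:2 -90:1 -88:-0 -84:1 -81:0 -78:1 -72:-116 -69:-116 -64:-117 -60:-114 -56:-116 -52:-113 -48:-116 -43:-118 -39:-118 -34:-120 -29:-117 -26:-113 -20:-113 -15:-116 -10:-119 -7:-114 -2:-116 1:-115 6:-117 11:-116 15:-112 20:-118 25:-114 29:-115 33:-113 39:-114 44:-114 49:-113 53:-111 58:-114 63:-115 67:-118 72:-113 75:-89 77:-114 78:-90 80:1 82:2 84:-1 85:-88 87:-2 88:-92 92:3
top -15 -95:2 -92:-0 -89:-4 -85:0 -81:-1 -78:1 -75:-1 -69:-119 -66:-118 -61:-115 -58:-118 -53:-114 -48:-114 -44:-115 -40:-115 -35:-116 -31:-118 -27:-117 -23:-117 -18:-114 -15:-115 -10:-114 -5:-113 -1:-115 3:-112 8:-116 12:-113 17:-118 21:-116 25:-114 31:-116 36:-115 39:-113 45:-116 50:-113 55:-115 58:-114 62:-99 69:-117 73:-116 75:-86 77:-1 78:-0 80:-89 83:-86 84:1 86:1 88:5 90:-1 94:-1
top 0 -95:0 -92:1 -88:1 -84:1 -80:-0 -77:1 -72:-115 -67:-119 -62:-115 -58:-116 -54:-116 -50:-112 -46:-116 -40:-117 -37:-113 -32:-118 -27:-114 -23:-114 -19:-114 -14:-117 -10:-119 -6:-113 -2:-113 3:-117 8:-114 12:-113 17:-113 23:-119 27:-118 31:-116 36:-114 41:-114 46:-115 49:-119 53:-117 58:-118 60:-103 67:-115 71:-115 75:-9
[... 2709 characters left out ...]
1:-3 -79:-90 -79:-0 -78:-3 -77:1 -77:-4 -76:2 73:-1 75:0 76:-2 77:2 77:-0 79:0 79:1 80:-3 81:-0 82:-1 82:4 83:0 84:-0 84:-2 84:-2 86:-1 88:-0 89:-1 91:-0 91:2 91:-1 93:-1 93:-0 94:-3 95:-1
scene 40 -93:-1 -93:-0 -92:-35 -91:-37 -90:1 -90:-30 -90:-40 -89:-25 -89:1 -89:-2 -88:-22 -88:-44 -88:-20 -88:-35 -88:1 -88:-1 -87:-25 -86:-1 -85:-2 -84:-2 -82:2 -80:-6 -80:0 -79:0 -78:1 -77:0 -77:-1 -75:-1 73:-3 74:0 77:0 77:-1 78:3 79:-1 79:-0 79:-4 81:-0 84:1 84:-1 85:3 86:-1 86:-3 87:1 88:-1 89:-2 91:2 91:-2 93:2 93:-1 94:-0
opening 0 -74.51281512844912 72.61236199508315 outer -121.11264660206906 118.24692206266131
opening 1 -54.06306016260205 57.8483507448425 outer -92.53563143029353 317.3254089219553
```

The depth data shows both ledges about 91 mm below the rim, which I'll confirm by feel. I'll move over the tray first.

```bash
cat >> h.py <<'E'
from scipy.spatial.transform import Rotation as Ro
def cur():
    s=status.get_state(); return np.array(s["eef_pos"]),Ro.from_euler('xyz',s["orientation"],degrees=True),s
def plan(p,Rt,base=None):
    p0,R0=base or cur()[:2]
    return (R0.inv().apply(p-p0)/.06).round(3).tolist(), (np.degrees((R0.inv()*Rt).as_rotvec())/6).round(3).tolist()
def down(yaw): return Ro.from_euler('xyz',[180,0,yaw],degrees=True)
E
python3 - <<'E'
from h import *
print(plan(np.array([.5025,.1555,.40]),down(158.3)))
f=dict(np.load("top0.npz"));P=cloud(f)
for n,u,v in(("dish",316,190),("bottle",311,140),("rack",452,186),("beaker",170,182)): print(n,P[v,u])
E
```

```text
([8.762, -9.041, 0.082], [-0.002, -0.014, -23.835])
dish [ 0.68270796 -0.0148936   0.03301551]
bottle [0.78676094 0.00223624 0.14755914]
rack [ 0.70179465 -0.38874561  0.04813242]
beaker [0.69919234 0.39963053 0.00811987]
```

```bash
python3 -m jog '[[88,[8.76,-9.04,0.08],[0,0,-23.83]],[88,[8.76,-9.04,0.08],[0,0,-23.83]],[88,[8.76,-9.04,0.08],[0,0,-23.83]],[88,[8.76,-9.04,0.08],[0,0,-23.83]],[88,[8.76,-9.04,0.08],[0,0,-23.83]]]'; python3 - <<'E'
from h import *
print(plan(np.array([.5025,.1555,.40]),down(158.3)))
E
```

```text
time_s: 0.72
eef_pos: [0.2894, -0.2307, 0.4027]
orientation: [180.0, -0.0, 69.3]
force: [1.2, -0.5, 0.2]
width: 1.001
grasp_force: 0.0
([7.277, 1.048, 0.045], [0.002, 0.001, -14.831])
```

```bash
python3 -m jog '[[88,[7.28,1.05,0.04],[0,0,-14.83]],[88,[7.28,1.05,0.04],[0,0,-14.83]],[88,[7.28,1.05,0.04],[0,0,-14.83]],[88,[7.28,1.05,0.04],[0,0,-14.83]],[88,[7.28,1.05,0.04],[0,0,-14.83]]]'; python3 - <<'E'
from h import *
print(plan(np.array([.5025,.1555,.40]),down(158.3)))
E
```

```text
time_s: 1.35
eef_pos: [0.4421, 0.0423, 0.401]
orientation: [180.0, 0.0, 123.1]
force: [0.2, -1.8, 0.1]
width: 1.0
grasp_force: 0.0
([1.031, 1.874, 0.016], [-0.0, 0.002, -5.869])
```

```bash
python3 -m jog '[[88,[1.03,1.87,0.02],[0,0,-5.87]],[88,[1.03,1.87,0.02],[0,0,-5.87]],[88,[1.03,1.87,0.02],[0,0,-5.87]],[88,[1.03,1.87,0.02],[0,0,-5.87]],[88,[1.03,1.87,0.02],[0,0,-5.87]]]'; python3 - <<'E'
from h import *
f=grab_frame("wrist"); cv2.imwrite("pics/w1.png",f["color"]); P=cloud(f)
m=(f["depth"]>0)&(P[...,2]>.12)&(P[...,2]<.17)&(np.linalg.norm(P[...,:2]-[.5025,.1555],axis=-1)<.06)
print(m.sum(),cv2.minAreaRect((P[m][:,:2]*1000).astype(np.float32)),P[m].mean(0),np.percentile(P[m][:,2],95))
print(plan(np.array([.5025,.1555,.285]),down(158.3)),cur()[:1])
E
```

```text
time_s: 1.98
eef_pos: [0.5025, 0.1529, 0.3995]
orientation: [-180.0, -0.0, 157.9]
force: [-0.2, 0.1, 0.7]
width: 1.005
grasp_force: 0.0
1444 ((500.5284423828125, 158.2720947265625), (13.352801322937012, 69.63404846191406), 68.45040130615234) [0.49839191 0.15928499 0.14880193] 0.15038358401746063
([0.016, 0.043, 1.911], [-0.002, -0.004, -0.073]) (array([0.50246665, 0.15274455, 0.39964059]),)
```

View pics/w1.png

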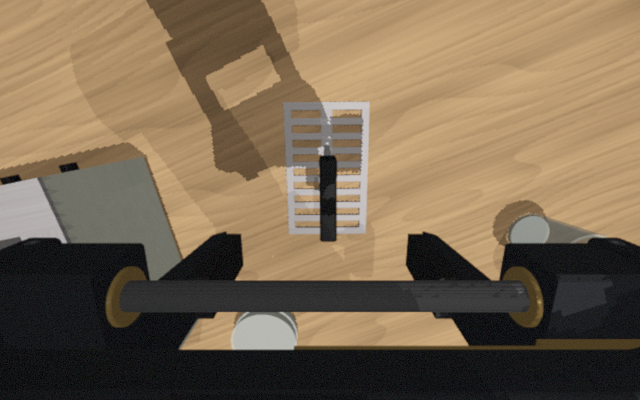

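The wrist view shows the bar upright at (328,198), parallel to the fingers and centred between them. I'll descend and grip.

```bash
python3 -m jog '[[88,[0.05,0.06,0.6],[0,0,-0.05]],[88,[0.05,0.06,1.2],[0,0,-0.05]],[88,[0.05,0.06,1.7],[0,0,-0.05]],[88,[0.05,0.06,1.9],[0,0,-0.05]],[88,[0.05,0.06,1.9],[0,0,-0.05]]]'
for i in 1; do python3 -m jog '[[0,[0,0,0],[0,0,0]],[0,[0,0,0],[0,0,0]],[0,[0,0,0],[0,0,0]],[0,[0,0,0],[0,0,0]],[0,[0,0,0],[0,0,0]]]' 60; done
python3 -m jog '[[0,[0,0,0],[0,0,0]],[0,[0,0,0],[0,0,0]],[0,[0,0,0],[0,0,0]]]' 60
```

```text
time_s: 2.65
eef_pos: [0.5012, 0.1571, 0.2859]
orientation: [-180.0, -0.0, 158.2]
force: [0.5, 1.1, 0.8]
width: 1.003
grasp_force: 0.0
time_s: 3.28
eef_pos: [0.5011, 0.1572, 0.2859]
orientation: [180.0, 0.0, 158.2]
force: [0.7, 0.1, -0.5]
width: 0.458
grasp_force: 0.0
time_s: 3.65
eef_pos: [0.501, 0.1572, 0.2857]
orientation: [-180.0, -0.0, 158.2]
force: [-0.7, -1.9, -0.3]
width: 0.151
grasp_force: 60.0
```

```bash
python3 -m jog '[[0,[0,0,-0.2],[0,0,0]],[0,[0,0,-0.6],[0,0,0]],[0,[0,0,-1.2],[0,0,0]],[0,[0,0,-1.8],[0,0,0]],[0,[0,0,-2.4],[0,0,0]]]'
python3 -m jog '[[0,[0,0,-0.6],[0,0,0]],[0,[0,0,-1.1],[0,0,0]],[0,[0,0,-1.5],[0,0,0]],[0,[0,0,-1.6],[0,0,0]],[0,[0,0,-1.6],[0,0,0]]]'
cat >> h.py <<'E'
G=.147   # flange to bar centre
def tool(xa,za,th,y=0.,dth=0.,bar=.138):
    """flange pose for lower-edge end A (-x) at (xa,za) mm in bath_rim frame, tray tilt th deg"""
    t=np.radians(th); C=np.array([xa+85*np.cos(t),0,za+85*np.sin(t)])/1000; C[1]=y/1000
    n=np.array([-np.sin(t),0,np.cos(t)]); p=C+(bar+G)*n
    z=-n; x=-np.array([np.cos(t),0,np.sin(t)]); yv=np.cross(z,x)
    return BC+BR@p, Ro.from_matrix(BR@np.c_[x,yv,z])
E
python3 - <<'E'
from h import *
f=grab_frame("scene"); cv2.imwrite("pics/s1.png",f["color"][40:260,160:520])
p,R=tool(-85,60,0); print(p,R.as_euler('xyz',degrees=True)); print(plan(p,R), cur()[0])
E
```

```text
time_s: 4.28
eef_pos: [0.5007, 0.1573, 0.4314]
orientation: [-180.0, -0.0, 158.2]
force: [-0.2, 0.9, -4.5]
width: 0.151
grasp_force: 60.0
time_s: 4.9
eef_pos: [0.501, 0.1572, 0.5253]
orientation: [-180.0, -0.0, 158.2]
force: [0.6, -0.6, -5.0]
width: 0.152
grasp_force: 60.0
[ 0.4965 -0.163   0.495 ] [-180.     0.   169.6]
([-1.909, -4.985, 0.498], [-0.006, -0.016, -1.894]) [0.50107176 0.15725591 0.52485424]
```

View pics/s1.png

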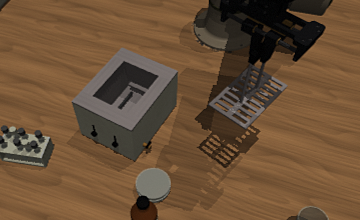

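The tray hangs level in the grip and weighs about 5 N. I'll take it over the bath.

```bash
python3 -m jog '[[0,[-0.2,-0.5,0],[0,0,-0.2]],[0,[-0.5,-1.3,0],[0,0,-0.5]],[0,[-0.8,-2.1,0],[0,0,-0.8]],[0,[-1.15,-3,0],[0,0,-1.1]],[0,[-1.5,-3.9,0],[0,0,-1.5]]]'
python3 - <<'E'
from h import *
p,R=tool(-85,80,0); print(plan(p,R), cur()[0])
E
```

```text
time_s: 5.58
eef_pos: [0.4976, -0.0952, 0.5248]
orientation: [180.0, -0.1, 167.3]
force: [0.9, 0.5, -4.1]
width: 0.149
grasp_force: 60.0
([-0.23, -1.106, 0.162], [0.005, -0.017, -0.38]) [ 0.49760756 -0.09522477  0.52477336]
```

```bash
python3 -m jog '[[0,[-0.1,-0.45,0.05],[0,0,-0.15]],[0,[-0.2,-0.9,0.1],[0,0,-0.3]],[0,[-0.23,-1.1,0.16],[0,0,-0.38]],[0,[-0.23,-1.1,0.16],[0,0,-0.38]],[0,[-0.23,-1.1,0.16],[0,0,-0.38]]]'
cat > meas.py <<'E'
from h import *
import sys
n=sys.argv[1]; f=grab_frame(n); cv2.imwrite(f"pics/{n}_{sys.argv[2]}.png",f["color"]); np.savez(f"{n}_{sys.argv[2]}.npz",**f)
p0,R0,s=cur(); P=cloud(f)
# tray frame expected: origin at plate underside centre below flange
o=p0+R0.apply([0,0,.2855]); T=R0*Ro.from_euler('x',180,degrees=True)
L=T.inv().apply((P-o).reshape(-1,3)).reshape(P.shape)*1000
m=(f["depth"]>0)&(abs(L[...,0])<105)&(abs(L[...,1])<75)&(abs(L[...,2]-4)<9)
q=L[m]; A=np.c_[q[:,:2],np.ones(len(q))]; k=np.linalg.lstsq(A,q[:,2],rcond=None)[0]
print('n',len(q),'rect',cv2.minAreaRect(q[:,:2].astype(np.float32)),'z tilt deg',np.degrees(k[:2]).round(2),'z',k[2].round(1)); print(p0,R0.as_euler('xyz',degrees=True),s["force"])
E
python3 meas.py top a; python3 meas.py scene a
```

```text
time_s: 6.2
eef_pos: [0.4968, -0.16, 0.5163]
orientation: [180.0, 0.0, 169.6]
force: [0.9, -0.1, -4.8]
width: 0.154
grasp_force: 60.0
n 512 rect ((-6.6591033935546875, 2.45831298828125), (104.95603942871094, 160.31936645507812), 89.37226104736328) z tilt deg [0.1  0.12] z 3.4
[ 0.49680303 -0.15994635  0.51642315] [1.79990411e+02 1.43910447e-02 1.69570041e+02] [ 0.08194502  1.00983296 -3.84428707]
n 1589 rect ((0.6292877197265625, 0.04168701171875), (174.23269653320312, 106.37532043457031), 0.46955326199531555) z tilt deg [-0.1   0.14] z 2.9
[ 0.49681616 -0.15999392  0.5164584 ] [1.79997792e+02 1.91830324e-02 1.69574561e+02] [-0.77985467  0.30397406 -4.28831871]
```

```bash
cat > seq.py <<'E'
# print rows (tool frame, from current pose) for list of xa,za,th
from h import *
import sys
print(cur()[0],cur()[2]["q"])
for a in sys.argv[1:]:
    v=[float(x) for x in a.split(',')]; p,R=tool(*v[:3],y=v[3] if len(v)>3 else 0); print(a,*plan(p,R))
E
python3 seq.py -- -84,72,7 2>/dev/null | head -0; sed -i 's/sys.argv\[1:\]/sys.argv[2:]/' seq.py
python3 seq.py _ -84,72,7 -82,60,14 -79,50,21 -74,40,28 -67.5,30,36
```

```text
[ 0.49681616 -0.15999392  0.5164584 ] [-3.07267570e+01  1.45619590e+01  7.38211550e+01  8.72991292e-03
  9.15996606e+01 -1.10301073e+02]
-84,72,7 [0.569, -0.05, 0.02] [0.0, -1.163, -0.004]
-82,60,14 [1.137, -0.051, 0.156] [-0.0, -2.33, -0.004]
-79,50,21 [1.693, -0.051, 0.332] [-0.0, -3.497, -0.004]
-74,40,28 [2.209, -0.051, 0.581] [-0.001, -4.663, -0.004]
-67.5,30,36 [2.767, -0.051, 0.931] [-0.001, -5.997, -0.004]
```

```bash
python3 -m jog '[[0,[0.57,-0.05,0.02],[0,-1.16,0]],[0,[1.14,-0.05,0.16],[0,-2.33,0]],[0,[1.69,-0.05,0.33],[0,-3.5,0]],[0,[2.21,-0.05,0.58],[0,-4.66,0]],[0,[2.77,-0.05,0.93],[0,-6,0]]]'
python3 -m jog '[[0,[0,0,0],[0,0,0]],[0,[0,0,0],[0,0,0]]]'
python3 meas.py top b; python3 meas.py scene b; python3 seq.py _ -67.5,30,36
```

```text
time_s: 6.92
eef_pos: [0.3318, -0.1325, 0.4602]
orientation: [-179.9, 36.2, 169.6]
force: [1.5, 1.0, -3.8]
width: 0.15
grasp_force: 60.0
time_s: 7.18
eef_pos: [0.3335, -0.1338, 0.4619]
orientation: [-179.9, 36.0, 169.6]
force: [-0.4, -0.6, -4.1]
width: 0.149
grasp_force: 60.0
n 2091 rect ((4.7680511474609375, 0.5862579345703125), (104.65924835205078, 172.06764221191406), 89.94868469238281) z tilt deg [ 2.51 -0.25] z 2.2
[ 0.33369822 -0.13386246  0.46176681] [-179.91838653   36.00066808  169.61675373] [ 0.17972973  0.53831586 -4.79375765]
n 838 rect ((5.539726257324219, -1.5066566467285156), (105.76948547363281, 174.34117126464844), 89.86371612548828) z tilt deg [ 2.44 -0.27] z 3.2
[ 0.33374266 -0.13386295  0.46151408] [-179.94141731   35.99673991  169.61364708] [-0.09486046 -0.29954902 -3.83860029]
[ 0.33374266 -0.13386295  0.46151408] [ -45.4395799   -12.64862177  111.81051293   25.00239686   52.8145785
 -135.31124265]
-67.5,30,36 [0.022, 0.012, 0.004] [-0.008, -0.001, 0.002]
```

View pics/scene_b.png

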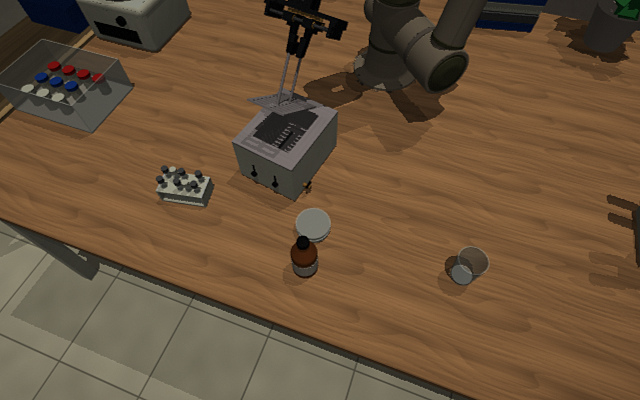

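The picture shows the tilted tray over the opening, with its low end at the near side (-x). It has pivoted about 2.5° in the grip, so I'll allow for that.

```bash
cat >> h.py <<'E'
D=2.5
def tool(xa,za,th,y=0.,d=None):
    d=D if d is None else d
    t=np.radians(th); C=np.array([xa+85*np.cos(t),y,za+85*np.sin(t)])/1000
    n=lambda a:np.array([-np.sin(a),0,np.cos(a)]); u=np.radians(th+d)
    p=C+.138*n(t)+.1477*n(u); z=-n(u); x=-np.array([np.cos(u),0,np.sin(u)])
    return BC+BR@p, Ro.from_matrix(BR@np.c_[x,np.cross(z,x),z])
E
cat >> meas.py <<'E'
B=((P[m]-BC)@BR)*1000; tt=np.arctan(np.polyfit(B[:,0],B[:,2],1)[0])
s_=B[:,0]*np.cos(tt)+B[:,2]*np.sin(tt); lo,hi=np.percentile(s_,[.5,99.5]); h_=np.median(-B[:,0]*np.sin(tt)+B[:,2]*np.cos(tt))
e=lambda a:np.round([a*np.cos(tt)-h_*np.sin(tt),a*np.sin(tt)+h_*np.cos(tt)],1)
print('bath: tilt',np.degrees(tt).round(2),'top A',e(lo),'top B',e(hi),'y',np.percentile(B[:,1],[1,99]).round(1))
E
python3 meas.py top c;python3 meas.py scene c; python3 seq.py _ -67.5,20,36 -67.5,10,36 -67.5,0,36
```

```text
n 2092 rect ((3.3281021118164062, 0.5275688171386719), (104.5186996459961, 172.8978271484375), 89.83870697021484) z tilt deg [ 2.29 -0.38] z 2.2
[ 0.33366124 -0.13384199  0.46125977] [-179.95766012   35.98956032  169.60271128] [ 0.69965992 -0.75819786 -4.63361647]
bath: tilt 33.61 top A [-72.   33.6] top B [ 69.  127.3] y [-52.6  50.3]
n 844 rect ((5.994171142578125, -1.4382591247558594), (106.0627212524414, 174.50653076171875), 89.89054107666016) z tilt deg [ 2.57 -0.25] z 3.0
[ 0.33354331 -0.13377366  0.46098172] [-179.98020501   35.9749168   169.5898995 ] [-0.08532553 -0.09539485 -4.51614385]
bath: tilt 33.37 top A [-75.  33.] top B [ 67.3 126.8] y [-50.5  53. ]
[ 0.33354331 -0.13377366  0.46098172] [ -45.45814812  -12.6577678   111.89364792   25.03820709   52.78829762
 -135.35364291]
-67.5,20,36 [0.219, 0.011, 0.125] [-0.004, -0.421, -0.001]
-67.5,10,36 [0.317, 0.011, 0.26] [-0.004, -0.421, -0.001]
-67.5,0,36 [0.415, 0.011, 0.395] [-0.004, -0.421, -0.001]
```

```bash
python3 -m jog '[[0,[0.11,0.01,0.06],[0,-0.2,0]],[0,[0.22,0.01,0.12],[0,-0.42,0]],[0,[0.27,0.01,0.19],[0,-0.42,0]],[0,[0.32,0.01,0.26],[0,-0.42,0]],[0,[0.32,0.01,0.26],[0,-0.42,0]]]'
python3 meas.py top d;python3 meas.py scene d; python3 seq.py _ -67.5,0,36 -67.5,-10,36 -67.5,-20,36 -67.5,-30,36 -67.5,-40,36
```

```text
time_s: 8.0
eef_pos: [0.3266, -0.1318, 0.4362]
orientation: [180.0, 38.5, 169.5]
force: [-0.2, 0.0, -4.0]
width: 0.156
grasp_force: 60.0
n 2138 rect ((11.687370300292969, -0.27547454833984375), (186.4754638671875, 148.8708953857422), 0.022903967648744583) z tilt deg [ 1.77 -0.31] z 1.4
[ 0.32669119 -0.13189091  0.43649291] [179.99103086  38.51071913 169.50674948] [ 0.42487167 -0.19979064 -4.33339688]
bath: tilt 36.65 top A [-79.6   2. ] top B [ 68.9 112.5] y [-63.6  65.4]
n 775 rect ((11.0093994140625, -1.1981277465820312), (185.5326690673828, 149.57034301757812), 0.8134660720825195) z tilt deg [2.09 0.22] z 2.5
[ 0.32670569 -0.13187387  0.43664531] [-179.99209665   38.52738593  169.52129904] [-0.05655264 -0.7376527  -3.83534815]
bath: tilt 36.4 top A [-79.5   4.5] top B [ 68.2 113.3] y [-50.3  65.9]
[ 0.32670569 -0.13187387  0.43664531] [ -46.51525302  -13.03825942  116.15489508   29.49688373   48.07444578
 -140.35025529]
-67.5,0,36 [0.087, 0.001, 0.132] [-0.009, 0.005, -0.01]
-67.5,-10,36 [0.191, 0.001, 0.262] [-0.009, 0.005, -0.01]
-67.5,-20,36 [0.295, 0.001, 0.393] [-0.009, 0.005, -0.01]
-67.5,-30,36 [0.399, 0.001, 0.523] [-0.009, 0.005, -0.01]
-67.5,-40,36 [0.503, 0.001, 0.653] [-0.009, 0.005, -0.01]
```

```bash
python3 -m jog '[[0,[0.04,0,0.07],[0,0,0]],[0,[0.09,0,0.13],[0,0,0]],[0,[0.14,0,0.2],[0,0,0]],[0,[0.19,0,0.26],[0,0,0]],[0,[0.19,0,0.26],[0,0,0]]]'
python3 -m jog '[[0,[0.05,0,0.07],[0,0,0]],[0,[0.1,0,0.13],[0,0,0]],[0,[0.15,0,0.2],[0,0,0]],[0,[0.2,0,0.26],[0,0,0]],[0,[0.2,0,0.26],[0,0,0]]]'
python3 seq.py _ -67.5,-40,36 -67.5,-50,36 -70,-60,36 -75,-60,36 -80,-60,36
```

```text
time_s: 8.72
eef_pos: [0.3274, -0.1319, 0.4168]
orientation: [180.0, 38.5, 169.5]
force: [1.0, 0.5, -5.1]
width: 0.153
grasp_force: 60.0
time_s: 9.35
eef_pos: [0.3277, -0.132, 0.3972]
orientation: [180.0, 38.5, 169.5]
force: [0.7, -1.0, -3.8]
width: 0.151
grasp_force: 60.0
[ 0.32771809 -0.13200644  0.39718484] [ -46.38375043  -10.54527285  120.37210753   32.85308864   42.31143014
 -145.05311678]
-67.5,-40,36 [0.106, -0.0, 0.128] [-0.005, -0.003, -0.014]
-67.5,-50,36 [0.21, -0.0, 0.259] [-0.005, -0.003, -0.014]
-70,-60,36 [0.346, -0.001, 0.363] [-0.005, -0.003, -0.014]
-75,-60,36 [0.411, -0.001, 0.311] [-0.005, -0.003, -0.014]
-80,-60,36 [0.477, -0.001, 0.26] [-0.005, -0.003, -0.014]
```

```bash
python3 -m jog '[[0,[0.05,0,0.06],[0,0,0]],[0,[0.1,0,0.13],[0,0,0]],[0,[0.16,0,0.19],[0,0,0]],[0,[0.21,0,0.26],[0,0,0]],[0,[0.21,0,0.26],[0,0,0]]]'
python3 seq.py _ -72,-55,35 -77,-60,33 -81,-64,31 -83,-68,29 -84,-71,27
```

```text
time_s: 9.98
eef_pos: [0.3276, -0.132, 0.3771]
orientation: [180.0, 38.5, 169.5]
force: [-0.5, -0.1, -4.3]
width: 0.149
grasp_force: 60.0
[ 0.32757482 -0.13198152  0.3771099 ] [ -46.401394     -9.0666993   122.44283816   35.15692808   39.37985774
 -148.10538714]
-72,-55,35 [0.028, -0.0, 0.044] [-0.005, 0.163, -0.014]
-77,-60,33 [-0.016, -0.0, 0.116] [-0.005, 0.497, -0.014]
-81,-64,31 [-0.083, -0.0, 0.191] [-0.004, 0.83, -0.014]
-83,-68,29 [-0.173, 0.0, 0.292] [-0.004, 1.163, -0.014]
-84,-71,27 [-0.284, 0.0, 0.396] [-0.004, 1.497, -0.014]
```

```bash
python3 -m jog '[[0,[0.03,0,0.04],[0,0.16,0]],[0,[-0.02,0,0.12],[0,0.5,0]],[0,[-0.08,0,0.19],[0,0.83,0]],[0,[-0.17,0,0.29],[0,1.16,0]],[0,[-0.28,0,0.4],[0,1.5,0]]]'
python3 meas.py scene e; python3 seq.py _ -84,-74,27 -84,-77,27 -84,-79,27 -84,-81,27
```

```text
time_s: 10.6
eef_pos: [0.3555, -0.1372, 0.3692]
orientation: [-180.0, 29.4, 169.5]
force: [-1.0, -0.5, -4.9]
width: 0.153
grasp_force: 60.0
n 1152 rect ((8.282577514648438, -2.4290618896484375), (151.18270874023438, 180.68161010742188), 87.78450775146484) z tilt deg [ 2.04 -0.01] z 3.5
[ 0.35612322 -0.13745391  0.3691468 ] [-179.98696689   29.36694     169.50623438] [-0.87682196 -0.2103763  -4.56956567]
bath: tilt 27.23 top A [-91.2 -71.4] top B [67.   9.9] y [-73.2  71.1]
[ 0.35612322 -0.13745391  0.3691468 ] [ -42.19952331   -3.17483256  117.45910388   22.46770151   42.36896054
 -135.28506886]
-84,-74,27 [0.039, 0.004, 0.036] [-0.01, -0.022, -0.014]
-84,-77,27 [0.063, 0.004, 0.08] [-0.01, -0.022, -0.014]
-84,-79,27 [0.08, 0.004, 0.109] [-0.01, -0.022, -0.014]
-84,-81,27 [0.096, 0.004, 0.138] [-0.01, -0.022, -0.014]
```

View pics/scene_e.png

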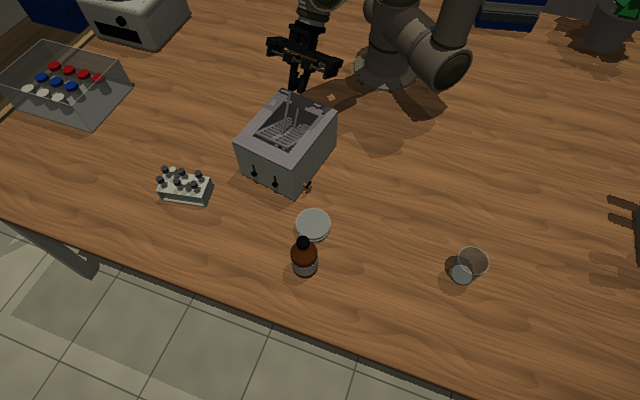

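The tray is in the opening: its low end is under the near rim and its high end sits about 10 mm above the far rim edge. I'll lower it and feel for the ledge.

```bash
python3 -m jog '[[0,[0.03,0,0.04],[0,0,0]],[0,[0.05,0,0.06],[0,0,0]],[0,[0.06,0,0.08],[0,0,0]],[0,[0.07,0,0.1],[0,0,0]],[0,[0.08,0,0.11],[0,0,0]]]'
python3 -m jog '[[0,[0.01,0,0.02],[0,0,0]],[0,[0.02,0,0.04],[0,0,0]],[0,[0.03,0,0.05],[0,0,0]],[0,[0.03,0,0.05],[0,0,0]],[0,[0.03,0,0.05],[0,0,0]]]'
python3 seq.py _ -84,-84,27 -84,-85,26 -84,-85,22 -84.5,-85,18
```

```text
time_s: 11.28
eef_pos: [0.3543, -0.137, 0.361]
orientation: [180.0, 29.5, 169.5]
force: [-0.5, -0.2, -3.9]
width: 0.152
grasp_force: 60.0
time_s: 11.9
eef_pos: [0.3542, -0.1369, 0.3576]
orientation: [-180.0, 29.5, 169.5]
force: [-0.4, -0.4, -4.2]
width: 0.153
grasp_force: 60.0
[ 0.35423484 -0.13694276  0.3575977 ] [ -42.38080334   -2.53985804  118.81333517   23.63002161   40.5079188
 -136.83855404]
-84,-84,27 [-0.002, 0.001, 0.03] [-0.007, 0.004, -0.012]
-84,-85,26 [-0.076, 0.001, 0.072] [-0.007, 0.17, -0.012]
-84,-85,22 [-0.397, 0.002, 0.194] [-0.006, 0.837, -0.012]
-84.5,-85,18 [-0.703, 0.002, 0.335] [-0.006, 1.504, -0.013]
```

```bash
python3 -m jog '[[0,[-0.08,0,0.07],[0,0.17,-0.01]],[0,[-0.24,0,0.13],[0,0.5,-0.01]],[0,[-0.4,0,0.19],[0,0.84,-0.01]],[0,[-0.55,0,0.27],[0,1.17,-0.01]],[0,[-0.7,0,0.34],[0,1.5,-0.01]]]'
python3 seq.py _ -84.5,-85,15 -84.5,-85,12 -84.5,-85,9  -85,-85,7 -85,-85,5
```

```text
time_s: 12.52
eef_pos: [0.4008, -0.1455, 0.3604]
orientation: [-180.0, 20.4, 169.6]
force: [-1.1, -1.1, -4.5]
width: 0.153
grasp_force: 60.0
[ 0.40076849 -0.14552472  0.3604174 ] [ -37.61088967    4.71023242  109.99624108   12.41733474   47.62715917
 -124.13970528]
-84.5,-85,15 [-0.235, 0.002, 0.074] [-0.007, 0.487, -0.004]
-84.5,-85,12 [-0.474, 0.002, 0.172] [-0.007, 0.987, -0.005]
-84.5,-85,9 [-0.708, 0.002, 0.283] [-0.007, 1.487, -0.005]
-85,-85,7 [-0.853, 0.002, 0.36] [-0.007, 1.821, -0.005]
-85,-85,5 [-1.002, 0.002, 0.446] [-0.007, 2.154, -0.005]
```

```bash
python3 -m jog '[[0,[-0.12,0,0.04],[0,0.24,0]],[0,[-0.24,0,0.07],[0,0.49,0]],[0,[-0.47,0,0.17],[0,0.99,0]],[0,[-0.71,0,0.28],[0,1.49,0]],[0,[-0.71,0,0.28],[0,1.49,0]]]'
python3 meas.py scene f; python3 meas.py top f;  python3 seq.py _ -85,-85,7 -85,-85,5 -85,-85,2 -85,-85,0
```

```text
time_s: 13.15
eef_pos: [0.4457, -0.1538, 0.3595]
orientation: [-180.0, 11.6, 169.6]
force: [0.1, 0.3, -3.8]
width: 0.151
grasp_force: 60.0
n 686 rect ((35.03765106201172, 22.01019287109375), (133.4752960205078, 89.43209838867188), 4.0602030754089355) z tilt deg [0.97 0.02] z 3.1
[ 0.44519381 -0.15364235  0.35945781] [-179.98850922   11.59245283  169.59311703] [ 0.24823037 -0.90127392 -4.66763641]
bath: tilt 10.55 top A [-92.4 -85.3] top B [ 34.1 -61.7] y [-61.4  22.4]
n 671 rect ((-1.0673904418945312, 5.214717864990234), (113.64791870117188, 159.29486083984375), 89.9881591796875) z tilt deg [ 1.59 -0.16] z 3.1
[ 0.44487055 -0.15359147  0.35956011] [-179.98648562   11.59890938  169.57966069] [ 0.22763741  0.00999183 -4.16303971]
bath: tilt 9.9 top A [-71.2 -80.2] top B [ 83.7 -53.2] y [-62.   50.8]
[ 0.44487055 -0.15359147  0.35956011] [ -34.18671128   11.65461359  101.37378456    5.5643975    56.45225741
 -116.41475552]
-85,-85,7 [-0.169, 0.001, 0.061] [-0.003, 0.35, -0.003]
-85,-85,5 [-0.33, 0.001, 0.123] [-0.003, 0.683, -0.003]
-85,-85,2 [-0.567, 0.001, 0.226] [-0.003, 1.183, -0.003]
-85,-85,0 [-0.721, 0.001, 0.301] [-0.003, 1.516, -0.004]
```

```bash
python3 - <<'E'
import cv2
a=cv2.imread('pics/scene_f.png')[70:210,210:370]; b=cv2.imread('pics/top_f.png')[190:330,310:450]
cv2.imwrite('pics/f.png',cv2.resize(cv2.hconcat([a,b]),None,fx=2.6,fy=2.6,interpolation=cv2.INTER_CUBIC))
E
```

```text
(no output)
```

View pics/f.png

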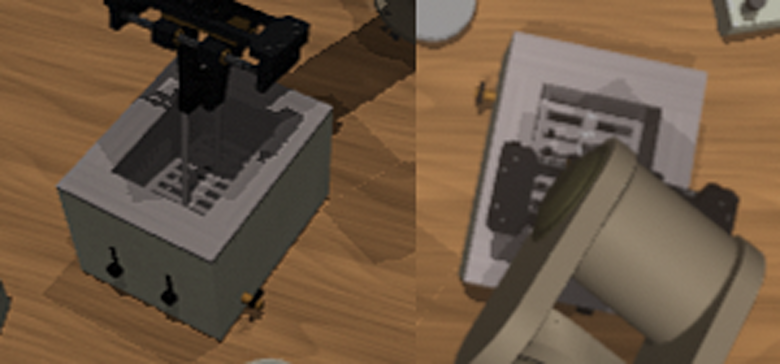

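The tray is fully inside, under both rims, and tilted about 10°. I'll swing it nearly flat.

```bash
sed -i 's/^D=2.5/D=1.6/' h.py; python3 seq.py _ -85,-86,8 -85.5,-86,6 -85.5,-86,4 -85,-86,2.5 -85,-86,1
```

```text
[ 0.44487055 -0.15359147  0.35956011] [ -34.18671128   11.65461359  101.37378456    5.5643975    56.45225741
 -116.41475552]
-85,-86,8 [-0.123, 0.001, 0.05] [-0.003, 0.333, -0.003]
-85.5,-86,6 [-0.276, 0.001, 0.108] [-0.003, 0.666, -0.003]
-85.5,-86,4 [-0.436, 0.001, 0.174] [-0.003, 1.0, -0.003]
-85,-86,2.5 [-0.562, 0.001, 0.229] [-0.003, 1.25, -0.004]
-85,-86,1 [-0.679, 0.001, 0.285] [-0.003, 1.5, -0.004]
```

```bash
python3 -m jog '[[0,[-0.12,0,0.05],[0,0.33,0]],[0,[-0.28,0,0.11],[0,0.67,0]],[0,[-0.44,0,0.17],[0,1,0]],[0,[-0.56,0,0.23],[0,1.25,0]],[0,[-0.56,0,0.23],[0,1.25,0]]]'
python3 meas.py scene g; python3 meas.py top g;  python3 seq.py _ -85,-86,1 -85,-86,0 -85,-88,0 -85,-90,0
```

```text
time_s: 13.88
eef_pos: [0.4807, -0.1602, 0.3525]
orientation: [-180.0, 4.0, 169.6]
force: [-0.3, -0.2, -5.7]
width: 0.149
grasp_force: 60.0
n 599 rect ((36.38380432128906, 22.018016815185547), (121.20850372314453, 81.0706787109375), 0.5799990892410278) z tilt deg [0.78 0.11] z 3.2
[ 0.4803734  -0.1601392   0.35263552] [-179.98832449    4.05370756  169.58732235] [-0.341256    0.77159607 -4.44463864]
bath: tilt 3.25 top A [-91.8 -84.5] top B [ 24.2 -77.9] y [-61.4  16.8]
n 326 rect ((-4.433570861816406, 5.8911895751953125), (159.9292755126953, 112.10610961914062), 0.00468098558485508) z tilt deg [ 1.5  -0.36] z 3.1
[ 0.48017204 -0.16011151  0.35279173] [-179.98450818    4.07042215  169.57964194] [ 0.32466463 -0.68867441 -3.11626512]
bath: tilt 2.74 top A [-71.2 -82.5] top B [ 87.1 -74.9] y [-61.7  49.8]
[ 0.48017204 -0.16011151  0.35279173] [ -31.97018403   17.61353137   94.40241974    1.64345515   64.20085494
 -112.21570673]
-85,-86,1 [-0.122, 0.002, 0.038] [-0.003, 0.245, -0.003]
-85,-86,0 [-0.203, 0.002, 0.067] [-0.003, 0.412, -0.003]
-85,-88,0 [-0.201, 0.002, 0.1] [-0.003, 0.412, -0.003]
-85,-90,0 [-0.199, 0.002, 0.134] [-0.003, 0.412, -0.003]
```

```bash
sed -i 's/^D=1.6/D=1.1/' h.py; python3 seq.py _  -85,-87,1.5 -85,-87,0.5 -85,-88,0 -85,-89,0 -85,-90,0
```

```text
[ 0.48017204 -0.16011151  0.35279173] [ -31.97018403   17.61353137   94.40241974    1.64345515   64.20085494
 -112.21570673]
-85,-87,1.5 [-0.101, 0.002, 0.042] [-0.003, 0.245, -0.003]
-85,-87,0.5 [-0.183, 0.002, 0.07] [-0.003, 0.412, -0.003]
-85,-88,0 [-0.222, 0.002, 0.101] [-0.003, 0.495, -0.003]
-85,-89,0 [-0.221, 0.002, 0.118] [-0.003, 0.495, -0.003]
-85,-90,0 [-0.22, 0.002, 0.135] [-0.003, 0.495, -0.003]
```

```bash
python3 -m jog '[[0,[-0.1,0,0.04],[0,0.25,0]],[0,[-0.18,0,0.07],[0,0.41,0]],[0,[-0.22,0,0.1],[0,0.5,0]],[0,[-0.22,0,0.1],[0,0.5,0]]]'
python3 -m jog '[[0,[0,0,0.01],[0,0,0]],[0,[0,0,0.02],[0,0,0]],[0,[0,0,0.02],[0,0,0]]]'
python3 meas.py scene h; python3 meas.py top h
```

```text
time_s: 14.48
eef_pos: [0.4937, -0.1626, 0.3476]
orientation: [-180.0, 1.1, 169.6]
force: [0.5, -0.3, -3.7]
width: 0.15
grasp_force: 60.0
time_s: 14.85
eef_pos: [0.4935, -0.1626, 0.3467]
orientation: [-180.0, 1.1, 169.6]
force: [0.8, 0.2, -4.4]
width: 0.15
grasp_force: 60.0
n 562 rect ((38.89948272705078, 22.563125610351562), (113.36872863769531, 79.2248764038086), 0.4228026270866394) z tilt deg [ 0.73 -0.3 ] z 3.4
[ 0.49351653 -0.16263877  0.34672697] [-179.97414441    1.0843842   169.56690371] [-0.52927602 -1.11034432 -4.4043897 ]
bath: tilt 0.31 top A [-91.7 -85.9] top B [ 18.1 -85.3] y [-61.5  14.9]
n 178 rect ((-19.09090805053711, 6.102344512939453), (111.4135513305664, 134.02613830566406), 89.8487548828125) z tilt deg [ 1.77 -0.95] z 3.5
[ 0.49354014 -0.16264568  0.34674924] [-179.97266944    1.08617026  169.56975188] [ 0.09536857 -0.29020107 -4.66446095]
bath: tilt -0.04 top A [-43.5 -85.4] top B [ 88.5 -85.5] y [-61.8  48.9]
```

```bash
python3 -m jog '[[0,[0,0,0.01],[0,0,0]],[0,[0,0,0.02],[0,0,0]],[0,[0,0,0.02],[0,0,0]]]'
python3 -m jog '[[0,[0,0,0.01],[0,0,0]],[0,[0,0,0.02],[0,0,0]],[0,[0,0,0.02],[0,0,0]]]'
```

```text
time_s: 15.32
eef_pos: [0.4936, -0.1626, 0.3458]
orientation: [-180.0, 1.1, 169.6]
force: [-1.2, 1.9, 0.5]
width: 0.152
grasp_force: 60.0
time_s: 15.7
eef_pos: [0.4936, -0.1624, 0.3457]
orientation: [-180.0, 1.2, 169.6]
force: [-4.1, 4.9, 10.6]
width: 0.147
grasp_force: 60.0
```

```bash
python3 -m jog '[[0,[0,0,-0.01],[0,0,0]],[0,[0,0,-0.01],[0,0,0]]]'
python3 meas.py scene i; python3 meas.py top i; python3 -c "
from h import *
print(cur()[2]['torque'])
a=cv2.imread('pics/scene_i.png')[70:210,210:370]; b=cv2.imread('pics/top_i.png')[190:330,310:450]
cv2.imwrite('pics/i.png',cv2.resize(cv2.hconcat([a,b]),None,fx=2.6,fy=2.6,interpolation=cv2.INTER_CUBIC))"
```

```text
time_s: 15.95
eef_pos: [0.4936, -0.1625, 0.3457]
orientation: [-180.0, 1.1, 169.6]
force: [-3.9, 4.3, 6.5]
width: 0.155
grasp_force: 60.0
n 552 rect ((38.0018310546875, 22.9549617767334), (114.26903533935547, 77.84944152832031), 0.10760018229484558) z tilt deg [ 0.96 -0.28] z 3.3
[ 0.49362844 -0.16247684  0.34574846] [-179.97228333    1.1331905   169.57961319] [-4.06988116  4.2686093   7.24816438]
bath: tilt 0.15 top A [-91.5 -86.9] top B [ 18.5 -86.6] y [-61.2  14.3]
n 179 rect ((-18.971038818359375, 6.334041595458984), (111.24639892578125, 134.6549835205078), 89.91727447509766) z tilt deg [ 1.92 -0.98] z 3.5
[ 0.49361522 -0.16248211  0.34574014] [-179.97037702    1.12973044  169.58046078] [-3.76981639  3.81023525  6.63848818]
bath: tilt -0.12 top A [-43.4 -86.3] top B [ 88.8 -86.6] y [-61.6  48.8]
[0.55852348 0.36333326 0.02066087]
```

View pics/i.png

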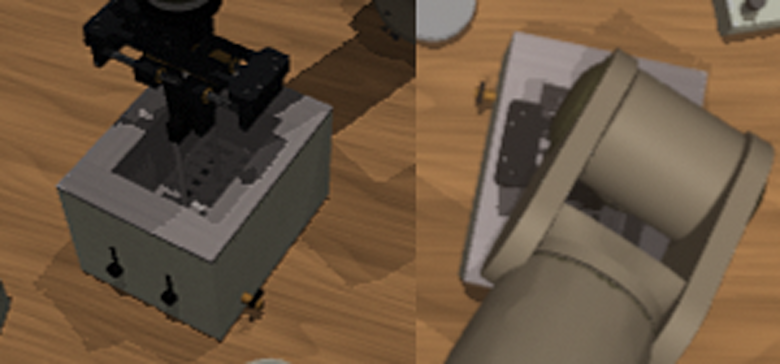

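The tray is flat to within about 0.3° and seated near 90 mm below the rim. I'll ease off the pressure and release.

```bash
python3 -m jog '[[0,[0,0,-0.005],[0,0,0]],[0,[0,0,-0.01],[0,0,0]],[0,[0,0,-0.01],[0,0,0]]]' 20
python3 -m jog '[[16,[0,0,0],[0,0,0]],[20,[0,0,0],[0,0,0]],[30,[0,0,0],[0,0,0]],[45,[0,0,0],[0,0,0]],[60,[0,0,0],[0,0,0]]]'
python3 -m jog '[[60,[0,0,0],[0,0,0]],[60,[0,0,0],[0,0,0]],[60,[0,0,0],[0,0,0]]]'
```

```text
time_s: 16.42
eef_pos: [0.4937, -0.1626, 0.3457]
orientation: [-180.0, 1.1, 169.6]
force: [-0.3, 3.6, 4.3]
width: 0.152
grasp_force: 20.0
time_s: 17.05
eef_pos: [0.4936, -0.1627, 0.3455]
orientation: [-180.0, 1.1, 169.6]
force: [0.5, -0.1, -0.0]
width: 0.542
grasp_force: 0.0
time_s: 17.42
eef_pos: [0.4936, -0.1626, 0.3455]
orientation: [-180.0, 1.1, 169.6]
force: [0.7, 1.0, -0.0]
width: 0.678
grasp_force: 0.0
```

```bash
python3 -m jog '[[60,[0,0,-0.2],[0,0,0]],[60,[0,0,-0.5],[0,0,0]],[60,[0,0,-1],[0,0,0]],[60,[0,0,-1.6],[0,0,0]],[60,[0,0,-2.2],[0,0,0]]]'
python3 -m jog '[[60,[0.5,0,0],[0,0,0]],[60,[1,0,0],[0,0,0]],[60,[1.5,0,0],[0,0,0]],[60,[2,0,0],[0,0,0]],[60,[2,0,0],[0,0,0]]]'
python3 - <<'E'
from h import *
pic=[]
for n,(y,x) in(("scene",(70,210)),("top",(190,310))):
    f=grab_frame(n); pic.append(f["color"][y:y+140,x:x+150]); P=cloud(f); B=(P-BC)@BR*1000; ok=f["depth"]>0
    m=ok&(abs(B[...,0])<72)&(abs(B[...,1])<52)&(abs(B[...,2]+87)<7); q=B[m]
    k=np.linalg.lstsq(np.c_[q[:,:2],np.ones(len(q))],q[:,2],rcond=None)[0]; print(n,m.sum(),np.degrees(k[:2]),k[2])
    h=ok&(abs(B[...,0])<55)&(abs(B[...,1])<40)&(B[...,2]>35)&(B[...,2]<75); print('bar',h.sum(),cv2.minAreaRect(B[h][:,:2].astype(np.float32)) if h.sum()>4 else '',np.median(B[h],0))
cv2.imwrite('pics/z.png',cv2.resize(cv2.hconcat(pic),None,fx=2.6,fy=2.6))
print(cur()[2]["force"])
E
```

```text
time_s: 18.05
eef_pos: [0.4908, -0.1619, 0.4796]
orientation: [-180.0, 1.1, 169.6]
force: [0.1, -0.2, -0.2]
width: 0.681
grasp_force: 0.0
time_s: 18.68
eef_pos: [0.372, -0.14, 0.4764]
orientation: [-179.9, 1.2, 169.5]
force: [-0.2, -0.9, 0.2]
width: 0.682
grasp_force: 0.0
scene 356 [ 0.40493333 -0.08954875] -86.6146158170837
bar 232 ((0.24680709838867188, 1.4272794723510742), (15.509779930114746, 71.34990692138672), 89.96671295166016) [ 5.10433829  5.95992313 56.82244009]
top 1156 [0.07973784 0.03118882] -86.30286908891107
bar 233 ((1.661712646484375, -0.8666949272155762), (69.47550964355469, 14.404845237731934), 0.032260023057460785) [ 1.29471144  0.48991957 59.1013715 ]
[ 0.07938008 -0.36255382  0.40871298]
```

View pics/z.png

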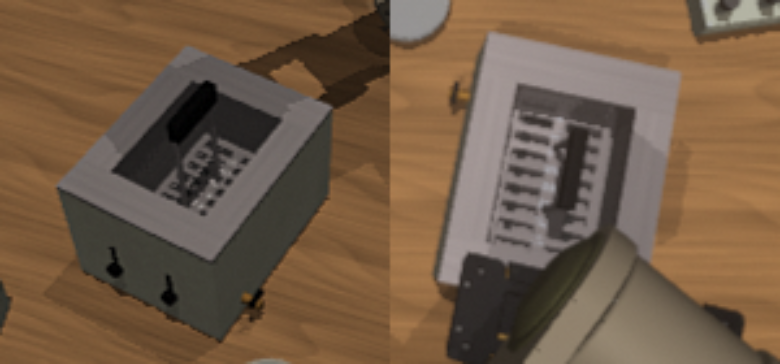

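The tray lies flat in the bath with its handle upright. It is centred within about 2 mm, and the gripper is clear of it.

```bash
python3 -c "
from bench import r
print(r.hand_in())"
```

```text
the job is handed in; nothing more can be done
None
```

The tray is back in the bath, lying flat on both ledges about 90 mm below the rim, centred within about 2 mm and released; the job was handed in at about 19 s of robot time, but hand-in returned no verdict.

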